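Turn the toasted sandwich over in the folding pan and weight it

TASK

Turn the toasted sandwich over: lift the loaded left half of the folding pan by its handle and fold it right over onto the right half, so the sandwich tumbles across with its grill-marked side up, then lay the left half back down open. Swing it gently both ways, never letting it drop. Then set the grill press flat on the middle of the sandwich, let go, and leave the other things on the worktop alone.

Things in the scene. Friction and masses are not known exactly. Their poses are not given: they have to be found in the camera images.
- hob: Low portable electric hob, black glass top, two dials on the strip that faces the robot; 300 mm deep (x), 284 mm wide (y), glass 50 mm above the worktop; does not shift. Origin on the worktop, straight below the middle of the pan's hinge (30 mm beyond the hob's own middle). x points away from the dials, along the hinge; y to the left half of the pan; z up.
- hinge_mid (a point): Middle of the hinge pin, 70 mm above the worktop; axes as hob. The dark folding pan lies open across the hob: two square halves, each 142 mm along the hinge and 140 mm across it, rims level with the pin, 16 mm deep inside, floor and walls 4 mm thick. The walls at the hinge are 5 mm lower; the left one is a rib 15 mm thick. The right half is fixed to the hob.
- pan_left (a joint): Angle of the left half about the hinge, rad: 0 lying open on the hob, 1.57 upright, 3.14 folded flat upside down onto the right half. Light hinge (half weighs about 0.35 kg): it falls by itself if let go in between. The sandwich in it slides to the hinge and topples over into the right half at about upright or a little after.
- lift_handle (a point): Middle of the left half's black bar handle, where to grip it: 190 mm from the hinge pin, 10.5 mm below rim level when open (59.5 mm above the worktop). Axes turn with the half: x along the hinge, y outward along the handle, z up when open. 26 mm wide (x), 15 mm thick, from 35 mm inward to 28 mm beyond this point. Pinched across its width it pivots between the fingers.
- right_floor (a point): Middle of the inner floor of the right half, on the floor's top (54 mm above the worktop); axes as hob. Inside floor 136 mm along x by 130 mm along y.
- sandwich: Toasted sandwich, one rigid piece, 96 by 90 mm and 22 mm thick, about 0.13 kg. Its z axis points up from the grill-marked side, which is underneath at the start; origin in the middle of the grill-marked face.
- sandwich_mid (a point): Centre of the sandwich, 11 mm above its grill-marked face; axes as sandwich.
- press: Cast iron grill press standing on the worktop left or right of the hob: flat plate 95 (x) by 80 (y) by 9 mm with a wooden bar handle on two posts, total height 62 mm, about 0.55 kg. Origin at the middle of its underside; x along the bar.
- press_bar (a point): Middle of the press's wooden bar, the place to grip, 52 mm above its underside; bar 90 mm long (x), 20 mm wide (y), 20 mm thick; axes as press.
- mustard_jar: Glass jar with screw cap, 60 mm across, 85 mm high, on the side of the hob where the press is not; origin under its centre. Leave alone.
- salt_shaker: Salt shaker, 44 mm across, 90 mm high, right of and behind the hob; origin under its centre. Leave alone.
- tin_tuna: Flat tin, 86 mm across, 40 mm high, left of and behind the hob; origin under its centre. Leave alone.
- fork: Fork lying on the worktop at the right, 206 mm long; leave alone.
- right_handle (a point): Middle of the fixed right half's handle, 190 mm from the hinge pin, 16 mm wide (x), 15 mm thick, 59.5 mm above the worktop; axes as hob. When the pan is folded the left half's wider handle lies above it, 6 mm clear.
Not all that is in view belongs to the job. Leave any red look-alike of the press alone.

How it is judged:
By the outcome, as a careful person would: the job done as asked, in the order asked, and still so for the second after the job is handed in, with the robot touching nothing.
It also fails if it takes over 72 s, if anything falls off the work surface, if the arm or the gripper's body presses on something with over 40 N, if the wrist force passes 120 N, or if a joint passes its speed limit or range.

ROBOT

A 6-joint arm with a two-finger parallel gripper is mounted at the origin on a cart in front of the work surface, level with it; the furniture and walls round the work are solid. World frame = base frame: x ahead of the robot, y to its left, z up, the work surface at z = 0. Lengths are in m, angles in rad, forces in N, time in s.
With the tool pointing down it reaches from about 0.425 to 0.95 m from the base axis. Payload 3.5 kg.
Tool frame: the origin (TCP) lies at the very end of the fingers, on their centre line; the grasp point (between the pads) lies 19 mm behind it; z points along the fingers, y is the line along which they close (so a half turn about z gives the same grasp; the last joint's range is limited). The gripper opens to 85 mm and grips with 20 to 120 N. Pads are 22 mm wide; open, the fingers measure 114 mm over their backs; the gripper's body (76 mm by 85 mm) begins 54 mm behind the grasp point. The pads swing forward as they close: fully open they stand 13 mm farther back than shut.
Start: joints at [-1.372, 0.286, 1.577, -0, 1.279, -0.15], TCP at [0.231, -0.634, 0.201] pointing down, gripper open.
Joint ranges: [-2.77, 2.77], [-0.9, 2.22], [0.21, 2.48], [-1.53, 4.67], [0.24, 2.81], [-2.84, 2.84]. Speed limits (rad/s): [2.79, 2.79, 3.14, 3.14, 3.14, 3.14].

INTERFACE

Orientations are given as a rotation vector (axis times angle).
In Python, from cell import r, eyes gives the robot as it stands.
- The arm moves only by the tool play_rows, never from a script. Its argument "series" is a list of rows, each a list of 3 entries, a list of its own where there are three numbers: the closure, from 0 (fully open) to 1 (shut), then the shift along the tool's x, y, z in cm, then the turn, a rotation vector about the tool's x, y, z in rad. In form: [[grip, [x, y, z], [rx, ry, rz]], ...]. A call has 1 to 20 rows; each row shifts and turns the commanded pose from where the row before left it, along the tool's axes as they then stand; what a row does not reach is not made up. A row lasts 1/12 s, in which the tool goes at most 41.7 mm and 7.16 degrees, less where a joint would pass 70% of its speed; a pose out of reach is approached as far as the arm can. A call is refused whole if a number of a shift passes 4.17 or a number of a turn 0.125, either way. A call with a gripper value outside its range is refused whole. The fingers move at their own pace and stop on an object; "force" is the grip in N (left out, the last holds). Time passes only in rows, so rows that do not move let the fingers close. It gives the time, the measured TCP pose, the force, the opening and the grip force at its end, in the units of the state.
- r.read_state(): the state, without advancing time (a new reading comes with each control period).
- eyes.snapshot(name): name is "scene" or "top"; returns a dict with "color" (400x640x3 uint8, red, green, blue), "fx", "fy", "cx", "cy" (pixels), "extrinsics" (4x4, takes a point from world to camera coordinates). Camera axes: x right, y down, z forward; pixel columns grow to the right and rows downward; lengths in m; the calibration is good to about 2 mm. A picture is of the moment at which its call begins. There is no depth.
- r.sign_off(): hands the job in; it is judged then, once.
The state is a dict: "time": time; "joint_positions": joint angles; "dq": joint speeds; "joint_torque": joint torques, N m; "ee_pos": TCP position; "tool_rot": TCP orientation; "contact_force": force on the tool from outside, world axes, zero at the start; "wrist_torque": the same for the moment, N m; "width": opening from 0.0 (shut) to 1.0 (fully open); "finger_force": force on a finger pad.
Only numpy, scipy, OpenCV 4.12 (cv2) and the standard library are available. Lean on these libraries where they do the work, as an engineer would, in place of code of your own. Each camera call takes 0.05 s, during which the arm holds its last target. There are 200 camera calls.

## Working session

There is one attempt and no reset: what is moved stays moved. The work goes in short steps, Python scripts to look and compute and a tool call to move; the robot and the scene stay as the last step left them, time stands still between calls to the robot, and variables do not carry over. Pictures are saved under pics/ and viewed, at most 10 in all, crops included, and the job is handed in when it is done.

Besides the shell and the picture viewer there is one more tool, called after "Call:" as name([rows], argument=value, ...), one row to a line, values as JSON. play_rows: Moves the arm, as the interface text tells. Its arguments: {"type":"object","properties":{"series":{"type":"array","items":{"type":"array"}},"force":{"type":"number"}},"required":["series"]}

```bash
ls; mkdir -p pics; python3 - <<'E'
from cell import r, eyes
import cv2,pickle
s=r.read_state();print({k:s[k] for k in('time','ee_pos','tool_rot','width','contact_force')})
for n in('scene','top'):
    d=eyes.snapshot(n);pickle.dump(d,open(f'{n}0.pkl','wb'));cv2.imwrite(f'pics/{n}0.png',d['color'][:,:,::-1]);print(d['fx'],d['fy'],d['cx'],d['cy'],d['extrinsics'])
E
```

```text
pics
{'time': 0.0, 'ee_pos': array([ 0.23057734, -0.6336069 ,  0.19980175]), 'tool_rot': array([-3.09154576e+00, -5.44698813e-01,  9.02448633e-05]), 'width': 0.9971190106910298, 'contact_force': array([-0.23408007, -0.17203694, -0.67979534])}
407.0452331289951 407.0452331289951 318.2391959382515 192.0570424384748 [[ 8.89779118e-01 -4.56391412e-01  1.10808867e-07 -5.31643616e-01]
 [-2.26052776e-01 -4.40711921e-01 -8.68719256e-01  1.66055382e-01]
 [ 3.96476057e-01  7.72968228e-01 -4.95304810e-01  1.41633756e+00]
 [ 0.00000000e+00  0.00000000e+00  0.00000000e+00  1.00000000e+00]]
394.87890911996453 394.87890911996453 324.68103810016385 191.2176256069905 [[ 1.11839519e-03 -9.99996610e-01 -2.35131129e-03 -1.00998996e-01]
 [-9.93381842e-01 -8.40935054e-04 -1.14855602e-01  5.47366765e-01]
 [ 1.14853235e-01  2.46420389e-03 -9.93379415e-01  1.49916573e+00]
 [ 0.00000000e+00  0.00000000e+00  0.00000000e+00  1.00000000e+00]]
```

View pics/scene0.png

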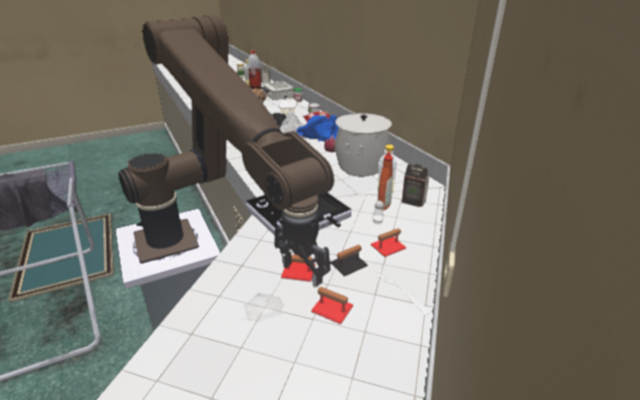

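View pics/top0.png

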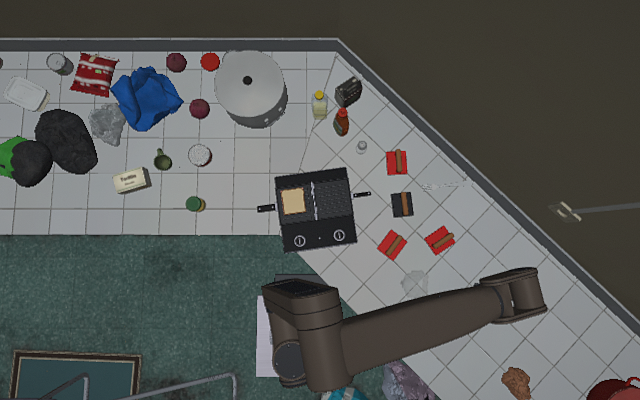

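The scene view shows the arm in front of the hob, at about (300,210). In the top view the hob is at (315,210), with the left handle at (266,209), the right handle at (362,194) and the sandwich at (292,201).

Press candidates in the top view are black (402,204) and red (397,162), (392,244) and (440,240). The black one fits: it is cast iron and the red ones are look-alikes. I'll confirm this in an enlarged crop.

```bash
cat > h.py <<'E'
import numpy as np
def ray(d,u,v):
    E=d['extrinsics'];R=E[:3,:3];t=E[:3,3]
    return -R.T@t, R.T@np.array([(u-d['cx'])/d['fx'],(v-d['cy'])/d['fy'],1])
def onz(d,u,v,z):
    o,k=ray(d,u,v);return o+k*(z-o[2])/k[2]
def proj(d,p):
    q=d['extrinsics'][:3,:3]@np.asarray(p)+d['extrinsics'][:3,3];return np.array([d['fx']*q[0]/q[2]+d['cx'],d['fy']*q[1]/q[2]+d['cy']])
def two(d1,p1,d2,p2):
    a,u=ray(d1,*p1);b,v=ray(d2,*p2)
    s=np.linalg.lstsq(np.c_[u,-v],b-a,rcond=None)[0]
    return (a+u*s[0]+b+v*s[1])/2,np.linalg.norm(a+u*s[0]-b-v*s[1])
E
python3 - <<'E'
import cv2,pickle
d=pickle.load(open('top0.pkl','rb'))['color'][:,:,::-1]
cv2.imwrite('pics/c1.png',cv2.resize(d[150:260,250:420],None,fx=4.7,fy=4.7,interpolation=cv2.INTER_CUBIC))
E
```

```text
(no output)
```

View pics/c1.png

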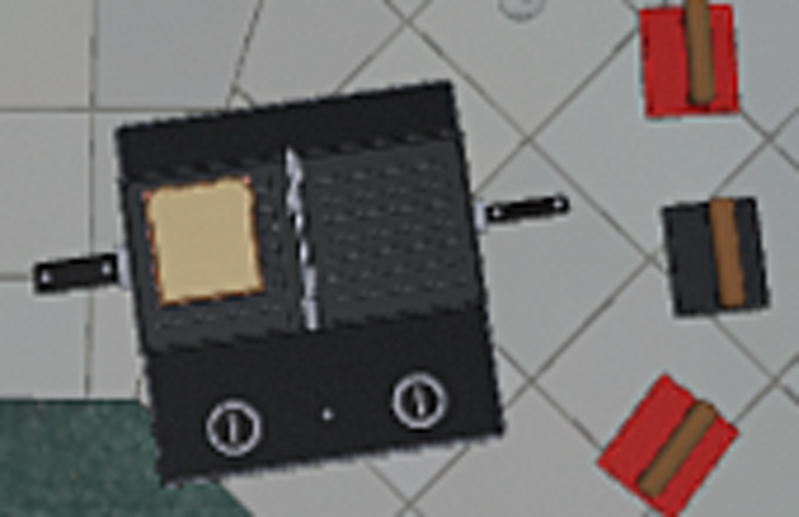

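The crop confirms it: the black plate with the brown bar is at crop (718,257), which is top (402.8,204.7). The left handle runs crop (36,278)–(118,266), the right handle (490,212)–(567,203), and the hinge (291,150)–(313,328).

```bash
python3 - <<'E'
import pickle,cv2,numpy as np
from h import *
d=pickle.load(open('top0.pkl','rb'));s=pickle.load(open('scene0.pkl','rb'))
f=4.7
P=lambda a,b,z:onz(d,250+(a+.5)/f-.5,150+(b+.5)/f-.5,z)
for n,a,b,z in [('Ltip',35,278,.067),('Lroot',118,266,.067),('Rtip',568,203,.067),('Rroot',490,212,.067),('hinge far',290,150,.072),('hinge near',314,328,.072),('sandw',205,240,.076),
 ('hobFL',117,127,.05),('hobFR',452,84,.05),('hobNR',503,434,.05),('hobNL',163,485,.05),('bar1',722,198,.062),('bar2',737,306,.062),('pl1',662,207,.009),('pl2',756,198,.009),('pl3',770,307,.009),('pl4',676,317,.009)]:
    print(n,P(a,b,z).round(4))
# press bar in scene vs top
hsv=cv2.cvtColor(s['color'],cv2.COLOR_RGB2HSV)
sub=(slice(235,265),slice(330,372))
m=cv2.inRange(hsv[sub],(3,80,40),(22,255,255));ys,xs=np.nonzero(m);c=np.array([xs.mean()+330,ys.mean()+235]);print('bar scene',c,len(xs))
hs=cv2.cvtColor(d['color'],cv2.COLOR_RGB2HSV)[190:220,390:418]
m2=cv2.inRange(hs,(3,80,40),(22,255,255));ys,xs=np.nonzero(m2);c2=np.array([xs.mean()+390,ys.mean()+190]);r=cv2.minAreaRect(np.c_[xs,ys].astype(np.float32));print('bar top',c2,r)
print(two(d,c2,s,c))
E
```

```text
Ltip [0.4766 0.1542 0.067 ]
Lroot [0.4863 0.0878 0.067 ]
Rtip [ 0.5375 -0.2737  0.067 ]
Rroot [ 0.5301 -0.2109  0.067 ]
hinge far [ 0.5797 -0.0499  0.072 ]
hinge near [ 0.4366 -0.0697  0.072 ]
sandw [0.5065 0.0174 0.076 ]
hobFL [0.6016 0.0926 0.05  ]
hobFR [ 0.6375 -0.1817  0.05  ]
hobNR [ 0.3528 -0.2212  0.05  ]
hobNL [0.312  0.0512 0.05  ]
bar1 [ 0.5422 -0.3987  0.062 ]
bar2 [ 0.455  -0.4088  0.062 ]
pl1 [ 0.5407 -0.3588  0.009 ]
pl2 [ 0.5483 -0.4376  0.009 ]
pl3 [ 0.4572 -0.447   0.009 ]
pl4 [ 0.4488 -0.3688  0.009 ]
bar scene [348.55555556 251.81944444] 144
bar top [404.36363636 203.37878788] ((14.377134323120117, 13.455631256103516), (23.309829711914062, 5.666800498962402), 83.2901611328125)
(array([ 0.49808628, -0.40388001,  0.05084227]), np.float64(0.0016192459117832514))
```

Estimates: hinge middle (0.507, -0.060), hob yaw 0.14 rad, lift handle (0.4805, 0.128, 0.0595). The press bar triangulates to (0.498, -0.404, 0.051) with yaw 0.11, which agrees with the text. Now I'll turn the tool to the hob axes and travel over.

Call:
play_rows([
  [0,[0,0,-0.5],[0,0,-0.12]],
  [0,[0,0,-0.5],[0,0,-0.12]],
  [0,[0,0,-0.5],[0,0,-0.12]],
  [0,[0,0,-0.5],[0,0,-0.12]],
  [0,[0,0,-0.5],[0,0,-0.12]],
  [0,[0,0,-0.5],[0,0,-0.12]],
  [0,[0,0,-0.5],[0,0,-0.12]],
  [0,[0,0,-0.5],[0,0,-0.12]],
  [0,[0,0,-0.5],[0,0,-0.12]],
  [0,[0,0,-0.5],[0,0,-0.12]],
  [0,[0,0,-0.5],[0,0,-0.12]],
  [0,[0,0,-0.5],[0,0,-0.042]],
  [0,[0,0,0],[0,0,0]],
  [0,[0,0,0],[0,0,0]],
])

```text
time: 1.27
ee_pos: [0.2307, -0.6342, 0.2609]
tool_rot: [-2.062, -2.37, -0.0]
contact_force: [0.9, -0.6, -0.2]
width: 0.997
finger_force: 0.0
```

Call:
play_rows([
  [0,[1.5,2.94,0],[0,0,0]],
  [0,[1.5,2.94,0],[0,0,0]],
  [0,[1.5,2.94,0],[0,0,0]],
  [0,[1.5,2.94,0],[0,0,0]],
  [0,[1.5,2.94,0],[0,0,0]],
  [0,[1.5,2.94,0],[0,0,0]],
  [0,[1.5,2.94,0],[0,0,0]],
  [0,[1.5,2.94,0],[0,0,0]],
  [0,[1.5,2.94,0],[0,0,0]],
  [0,[1.5,2.94,0],[0,0,0]],
  [0,[1.5,2.94,0],[0,0,0]],
  [0,[1.5,2.94,0],[0,0,0]],
  [0,[0,0,0],[0,0,0]],
  [0,[0,0,0],[0,0,0]],
])

```text
time: 2.43
ee_pos: [0.5559, -0.4053, 0.26]
tool_rot: [-2.057, -2.372, 0.0]
contact_force: [-0.2, -0.8, -0.2]
width: 0.999
finger_force: 0.0
```

Call:
play_rows([
  [0,[2.99,0,0],[0,0,0]],
  [0,[2.99,0,0],[0,0,0]],
  [0,[2.99,0,0],[0,0,0]],
  [0,[2.99,0,0],[0,0,0]],
  [0,[2.99,0,0],[0,0,0]],
  [0,[2.99,0,0],[0,0,0]],
  [0,[2.99,0,0],[0,0,0]],
  [0,[2.99,0,0],[0,0,0]],
  [0,[2.99,0,0],[0,0,0]],
  [0,[2.99,0,0],[0,0,0]],
  [0,[2.99,0,0],[0,0,0]],
  [0,[2.99,0,0],[0,0,0]],
  [0,[2.99,0,0],[0,0,0]],
  [0,[2.99,0,0],[0,0,0]],
  [0,[2.99,0,0],[0,0,0]],
  [0,[2.99,0,0],[0,0,0]],
  [0,[2.99,0,0],[0,0,0]],
  [0,[2.99,0,0],[0,0,0]],
  [0,[0,0,0],[0,0,0]],
])

```text
time: 4.02
ee_pos: [0.4786, 0.1287, 0.261]
tool_rot: [-2.057, -2.373, -0.001]
contact_force: [1.2, 0.4, -0.2]
width: 1.001
finger_force: 0.0
```

```bash
python3 - <<'E'
from cell import r, eyes
import cv2,pickle,numpy as np
from h import *
ds={}
for n in('scene','top'):
    d=eyes.snapshot(n);pickle.dump(d,open(f'{n}1.pkl','wb'));ds[n]=d;
    for nm,p in(('tcp',r.read_state()['ee_pos']),('handle',[.4805,.128,.0595]),('rh',[.5335,-.248,.0595]),('hinge',[.507,-.06,.07])):print(n,nm,proj(d,p).round(1))
c=ds['scene']['color'][150:270,220:380,::-1];t=ds['top']['color'][150:270,240:400,::-1]
cv2.imwrite('pics/c2.png',np.vstack([cv2.resize(q,None,fx=2.5,fy=2.5,interpolation=cv2.INTER_CUBIC) for q in (c,t)]))
E
```

```text
scene tcp [276.1 134. ]
scene handle [278.8 179.8]
scene rh [334.5 221.9]
scene hinge [304.2 196.6]
top tcp [255.6 203.7]
top handle [264.3 207.9]
top rh [363.5 194.1]
top hinge [313.9 200.7]
```

View pics/c2.png

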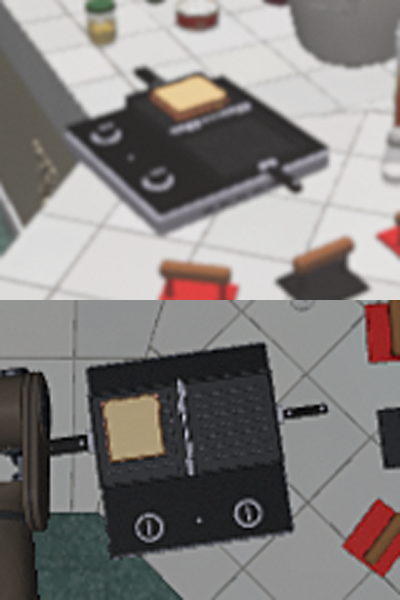

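The scene crop shows the left handle at scene (279,180), where my estimate projects, and the right handle at about (334,220), also matching. The estimates hold. I'll check the handle height from two views and print the arc steps.

```bash
python3 - <<'E'
import pickle,numpy as np
from h import *
s=pickle.load(open('scene1.pkl','rb'));d=pickle.load(open('top0.pkl','rb'))
print('Rtip',two(d,(370.5,192.8),s,(339,225)),'Ltip',two(d,(257.2,208.8),s,(275.3,178)))
def P(t):return np.array([190*np.cos(t)+10.5*np.sin(t),190*np.sin(t)-10.5*np.cos(t)])/10
N=72
q=np.diff([P(np.pi*i/N) for i in range(N+1)],axis=0)
print([[round(a,2),round(-b,2)] for a,b in q])
E
```

```text
Rtip (array([ 0.53733301, -0.27415289,  0.06132595]), np.float64(0.001693378873208247)) Ltip (array([0.47671816, 0.1557857 , 0.05561944]), np.float64(0.001147206245642662))
[[np.float64(0.03), np.float64(-0.83)], [np.float64(-0.01), np.float64(-0.83)], [np.float64(-0.04), np.float64(-0.83)], [np.float64(-0.08), np.float64(-0.83)], [np.float64(-0.12), np.float64(-0.82)], [np.float64(-0.15), np.float64(-0.82)], [np.float64(-0.19), np.float64(-0.81)], [np.float64(-0.22), np.float64(-0.8)], [np.float64(-0.26), np.float64(-0.79)], [np.float64(-0.29), np.float64(-0.78)], [np.float64(-0.33), np.float64(-0.76)], [np.float64(-0.36), np.float64(-0.75)], [np.float64(-0.39), np.float64(-0.73)], [np.float64(-0.42), np.float64(-0.71)], [np.float64(-0.45), np.float64(-0.7)], [np.float64(-0.48), np.float64(-0.68)], [np.float64(-0.51), np.float64(-0.65)], [np.float64(-0.54), np.float64(-0.63)], [np.float64(-0.57), np.float64(-0.61)], [np.float64(-0.59), np.float64(-0.58)], [np.float64(-0.62), np.float64(-0.55)], [np.float64(-0.64), np.float64(-0.53)], [np.float64(-0.66), np.float64(-0.5)], [np.float6
[... 1205 characters left out ...]
], [np.float64(-0.61), np.float64(0.57)], [np.float64(-0.58), np.float64(0.59)], [np.float64(-0.55), np.float64(0.62)], [np.float64(-0.53), np.float64(0.64)], [np.float64(-0.5), np.float64(0.66)], [np.float64(-0.47), np.float64(0.68)], [np.float64(-0.44), np.float64(0.7)], [np.float64(-0.41), np.float64(0.72)], [np.float64(-0.38), np.float64(0.74)], [np.float64(-0.34), np.float64(0.76)], [np.float64(-0.31), np.float64(0.77)], [np.float64(-0.28), np.float64(0.78)], [np.float64(-0.24), np.float64(0.79)], [np.float64(-0.21), np.float64(0.8)], [np.float64(-0.17), np.float64(0.81)], [np.float64(-0.14), np.float64(0.82)], [np.float64(-0.1), np.float64(0.82)], [np.float64(-0.06), np.float64(0.83)]]
```

Call:
play_rows([
  [0,[0,0.1,2.5],[0,0,0]],
  [0,[0,0.1,2.5],[0,0,0]],
  [0,[0,0,2.5],[0,0,0]],
  [0,[0,0,2.5],[0,0,0]],
  [0,[0,0,2.5],[0,0,0]],
  [0,[0,0,2.5],[0,0,0]],
  [0,[0,0,2.0],[0,0,0]],
  [0,[0,0,2.0],[0,0,0]],
  [0,[0,0,1.5],[0,0,0]],
  [0,[0,0,1.0],[0,0,0]],
  [0,[0,0,0.5],[0,0,0]],
  [0,[0,0,0],[0,0,0]],
])

```text
time: 5.12
ee_pos: [0.4813, 0.1252, 0.0402]
tool_rot: [-2.062, -2.368, 0.003]
contact_force: [0.2, -0.1, 0.4]
width: 1.0
finger_force: 0.0
```

Call:
play_rows([
  [0,[0.25,0,0],[0,0,0]],
  [0.4,[0,0,0],[0,0,0]],
  [0.6,[0,0,0],[0,0,0]],
  [1,[0,0,0],[0,0,0]],
  [1,[0,0,0],[0,0,0]],
  [1,[0,0,0],[0,0,0]],
  [1,[0,0,0],[0,0,0]],
  [1,[0,0,0],[0,0,0]],
  [1,[0,0,0],[0,0,0]],
  [1,[0,0,0],[0,0,0]],
  [1,[0,0,0],[0,0,0]],
], force=25)

```text
time: 6.03
ee_pos: [0.4814, 0.1288, 0.0412]
tool_rot: [-2.061, -2.371, 0.0]
contact_force: [0.3, -0.4, -0.3]
width: 0.0
finger_force: 0.0
```

The fingers shut on nothing, so I'll look from both views.

```bash
python3 - <<'E'
from cell import r, eyes
import cv2,pickle,numpy as np
from h import *
p=r.read_state();print(p['joint_positions'],p['width'],p['finger_force'])
ds={}
for n in('scene','top'):
    d=eyes.snapshot(n);ds[n]=d;pickle.dump(d,open(f'{n}2.pkl','wb'));print(proj(d,p['ee_pos']))
c=ds['scene']['color'][130:230,240:340,::-1];t=ds['top']['color'][150:250,230:330,::-1]
cv2.imwrite('pics/c3.png',np.hstack([cv2.resize(q,None,fx=4,fy=4,interpolation=cv2.INTER_CUBIC) for q in (c,t)]))
E
```

```text
[ 5.76088540e-02  9.71294495e-02  2.11860165e+00  1.39190044e-05
  9.25971095e-01 -8.24175918e-02] 6.501866303698027e-06 0.0
[279.11962047 183.52717523]
[264.84539038 207.98437911]
```

View pics/c3.png

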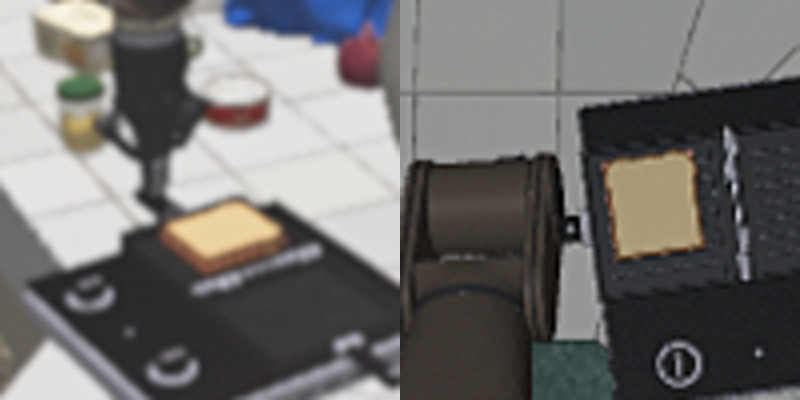

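```bash
python3 - <<'E'
import pickle,cv2,numpy as np
from h import *
a=pickle.load(open('scene1.pkl','rb'));b=pickle.load(open('scene2.pkl','rb'))
g=[cv2.cvtColor(q['color'],cv2.COLOR_RGB2GRAY)[166:192,266:294] for q in(a,b)]
for y in range(26):print(166+y,' '.join('%3d'%v for v in g[0][y]),' | ',' '.join('%3d'%v for v in g[1][y]))
for p in([.4766,.1558,.067],[.4766,.1558,.052],[.4855,.0935,.067],[.4814,.1288,.041],[.4814,.1288,.067]):print(proj(b,p))
E
```

```text
166 188 210 217 219 220 221 221 221 221 221 221 222 221 221 221 221 221 221 221 221 221 221 218 212 205 204 213 220  |  179 182 156 104  63  67  94 101  74  51  47  48  50  51  49  47  56  74  92 113 158 202 220 217 209 208 217 224
167 204 218 221 221 222 221 221 221 221 221 222 221 220 221 221 221 221 220 220 221 221 221 220 219 212 204 204 211  |  209 217 203 162 107  66  59  63  57  50  49  49  49  49  48  53  82 129 162 179 199 219 226 223 216 208 209 216
168 215 221 221 222 221 221 221 222 221 222 221 221 221 221 221 221 221 221 221 221 221 221 221 221 219 213 203 200  |  220 225 223 203 165 118  76  53  46  46  47  48  49  54  55  67 118 178 210 219 221 225 226 226 223 215 208 205
169 220 221 221 220 221 220 221 221 221 221 222 221 221 220 221 221 220 221 221 220 221 221 222 220 221 219 211 201  |  226 226 226 222 207 176 137 100  71  53  47  50  59  71  74  89 145 202 224 227 226 225 226 225 225 223 215 205
170 221 220 221 221 221 220 222 221 221 221 220 221 221 221 221 221 221 221 220 221 221 221 221 222 222 222 218 211  |  226 226 226 227 223 213 192 165 127  80  51  56  79 
[... 4371 characters left out ...]
 118  58  46  44  45  45  48  50  51  60  79  94 100 115 147 179 199 209 213 212 212 211 211 212
190 222 222 219 187 111  51  44  48  51  51  54  53  54  56  68  82  91  97 114 136 161 188 204 210 209 209 209 208  |  225 227 224 191 114  50  43  45  49  51  53  54  55  57  68  83  93 101 117 137 165 192 208 213 212 212 212 212
191 222 222 216 182 109  51  44  49  51  54  55  55  55  58  60  67  79  90  99 105 121 152 184 203 208 210 210 209  |  227 227 220 188 111  51  42  48  53  53  55  55  56  54  60  68  78  90 102 107 123 156 188 206 212 213 213 213
[275.26764684 175.57157472]
[275.45544981 178.76374775]
[283.08316124 181.41008028]
[279.1175328  183.57374901]
[278.81649761 178.01495332]
```

The finger end shows at row 179, on the handle's top edge, while the reported TCP projects to row 183.5. I'll raise 6 cm and measure where the closed fingertip really is.

Call:
play_rows([
  [1,[0,0,-3],[0,0,0]],
  [1,[0,0,-3],[0,0,0]],
  [1,[0,0,0],[0,0,0]],
  [1,[0,0,0],[0,0,0]],
])

```text
time: 6.47
ee_pos: [0.4833, 0.1289, 0.1035]
tool_rot: [2.058, 2.369, 0.006]
contact_force: [-0.7, -0.8, -0.6]
width: 0.003
finger_force: 0.0
```

```bash
python3 - <<'E'
from cell import r, eyes
import cv2,pickle,numpy as np
from h import *
a=pickle.load(open('scene1.pkl','rb'));p=r.read_state()['ee_pos'];b=eyes.snapshot('scene');pickle.dump(b,open('scene3.pkl','wb'))
print(p,proj(b,p))
g=[cv2.cvtColor(q['color'],cv2.COLOR_RGB2GRAY).astype(int) for q in(a,b)]
print((g[1]-g[0])[152:180,268:290])
c=b['color'][100:200,220:340,::-1];e=a['color'][90:190,220:340,::-1]
cv2.imwrite('pics/c4.png',np.hstack([cv2.resize(q,None,fx=3.3,fy=5,interpolation=cv2.INTER_CUBIC) for q in(c,e)]))
E
```

```text
[0.48333398 0.12894944 0.10352409] [278.81305089 169.94812827]
[[ -76 -126 -158 -156 -145 -149 -163 -165 -166 -167 -163 -154 -148 -143
  -130 -117 -100  -78  -38   -7    4    5]
 [ -31  -75 -122 -157 -171 -173 -171 -169 -172 -167 -168 -168 -167 -156
  -120  -77  -48  -30  -11    1    6    4]
 [  -6  -28  -63 -105 -145 -166 -173 -175 -175 -170 -164 -160 -157 -135
   -80  -29   -6   -1    2    5    6    3]
 [   2   -2  -17  -44  -85 -121 -147 -169 -173 -165 -156 -142 -131 -107
   -51   -7    7    7    5    4    5    5]
 [   6    4    2   -9  -28  -59 -101 -151 -169 -156 -138 -129 -120  -93
   -40   -3    7    5    4    4    3    5]
 [   4    5    5    4   -2  -17  -65 -134 -168 -150 -131 -133 -128  -99
   -44   -2    6    4    4    3    4    4]
 [   5    5    6    7    5   -8  -50 -126 -169 -152 -133 -138 -140 -108
   -49   -6    5    5    4    3    4    3]
 [   4    5    3    5    5   -4  -42 -117 -169 -153 -135 -140 -141 -111
   -51   -6    5    6    5    5    4    4]
 [   5    5    5    3    6   -1  -35 -111 -166 -158 -137 -137 -140 -109
   -49   -6    5    5    4    3    4    4]
 [
[... 1483 characters left out ...]
  3    4]
 [   4    5    4    4    3    5    3    5    4    4    4    5    4    4
     4    4    4    3    4    5    3    4]
 [   4    4    5    3    4    4    5    3    4    4    4    4    4    4
     4    5    4    4    4    5    5    4]
 [   4    4    4    5    4    3    5    4    3    4    4    6    2    4
     4    3    4    4    3    4    5    4]
 [   5    5    3    3    6    4    3    2    2    3    4    4    5    4
     4    5    3    4    4    3    3    3]
 [   4    3    5    4    3    4    1    0   -1    1    1    0    3    3
     5    4    4    5    3    4    5    4]
 [   4    4    5    4    5    4    4    2    0   -1   -1    1    1    2
     4    4    3    4    4    4    4    5]]
```

View pics/c4.png

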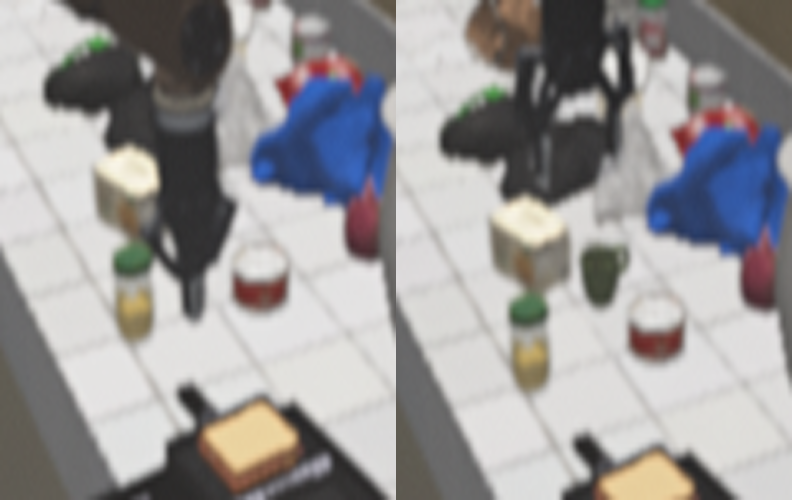

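The closed tip ends at row 163.4, where the reported TCP projects to 169.9. So the real tips sit about 25–30 mm higher than reported. I'll open, go deeper and close again, which stays above the worktop either way.

Call:
play_rows([
  [0,[0,0,0],[0,0,0]],
  [0,[0,0,0],[0,0,0]],
  [0,[0,0,0],[0,0,0]],
  [0,[0,0,0],[0,0,0]],
  [0,[0,0,0],[0,0,0]],
  [0,[0,0,0],[0,0,0]],
  [0,[0,0,2.0],[0,0,0]],
  [0,[0,0,2.0],[0,0,0]],
  [0,[0,0,2.0],[0,0,0]],
  [0,[0,0,1.2],[0,0,0]],
  [0,[0,0,0.8],[0,0,0]],
  [0,[0,0,0.6],[0,0,0]],
  [0,[0,0,0],[0,0,0]],
])

```text
time: 7.6
ee_pos: [0.4809, 0.1288, 0.0144]
tool_rot: [-2.06, -2.37, 0.002]
contact_force: [-0.5, 0.2, 0.6]
width: 1.004
finger_force: 0.0
```

Call:
play_rows([
  [1,[0,0,0],[0,0,0]],
  [1,[0,0,0],[0,0,0]],
  [1,[0,0,0],[0,0,0]],
  [1,[0,0,0],[0,0,0]],
  [1,[0,0,0],[0,0,0]],
  [1,[0,0,0],[0,0,0]],
  [1,[0,0,0],[0,0,0]],
  [1,[0,0,0],[0,0,0]],
], force=25)

```text
time: 8.27
ee_pos: [0.4799, 0.1286, 0.0159]
tool_rot: [-2.058, -2.37, 0.006]
contact_force: [-5.2, -1.5, 7.7]
width: 0.296
finger_force: 27.5
```

Gripped at 25 mm with 27 N, so the reported z reads about 27 mm low. I'll start the slow arc.

Call:
play_rows([
  [1,[0.03,0,-0.83],[0,0,0]],
  [1,[-0.01,0,-0.83],[0,0,0]],
  [1,[-0.04,0,-0.83],[0,0,0]],
  [1,[-0.08,0,-0.83],[0,0,0]],
  [1,[-0.12,0,-0.82],[0,0,0]],
  [1,[-0.15,0,-0.82],[0,0,0]],
  [1,[-0.19,0,-0.81],[0,0,0]],
  [1,[-0.22,0,-0.8],[0,0,0]],
  [1,[-0.26,0,-0.79],[0,0,0]],
  [1,[-0.29,0,-0.78],[0,0,0]],
])

```text
time: 9.1
ee_pos: [0.4818, 0.1152, 0.0966]
tool_rot: [-2.059, -2.37, 0.004]
contact_force: [-3.1, -4.1, -4.9]
width: 0.299
finger_force: 25.8
```

```bash
python3 - <<'E'
from cell import r, eyes
import cv2,pickle,numpy as np
s=r.read_state();print(s['contact_force'],s['wrist_torque'],s['width'],s['ee_pos'])
b=eyes.snapshot('scene');c=b['color'][130:230,240:340,::-1]
t=eyes.snapshot('top')['color'][150:250,240:340,::-1]
cv2.imwrite('pics/c5.png',np.hstack([cv2.resize(q,None,fx=4,fy=4,interpolation=cv2.INTER_CUBIC) for q in(c,t)]))
E
```

```text
[-3.06729484 -4.14169929 -4.91987681] [-0.29418171  0.55360772  0.13824613] 0.2989729764797261 [0.48181439 0.11524882 0.096582  ]
```

View pics/c5.png

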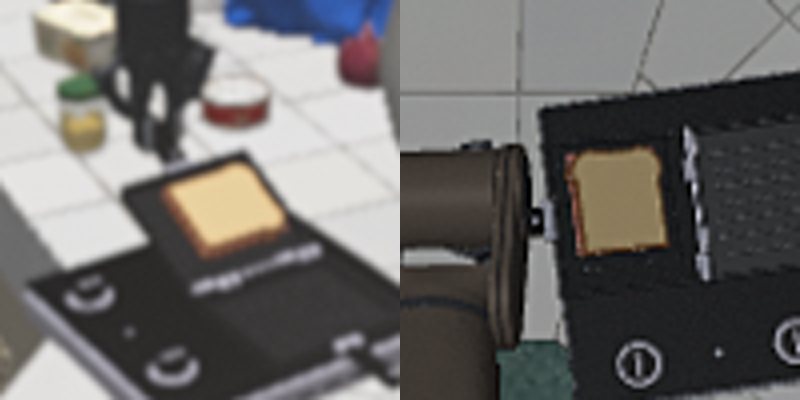

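The left half is lifted about 25°, with the sandwich riding in it and the gripper holding the handle. Continuing.

Call:
play_rows([
  [1,[-0.33,0,-0.76],[0,0,0]],
  [1,[-0.36,0,-0.75],[0,0,0]],
  [1,[-0.39,0,-0.73],[0,0,0]],
  [1,[-0.42,0,-0.71],[0,0,0]],
  [1,[-0.45,0,-0.7],[0,0,0]],
  [1,[-0.48,0,-0.68],[0,0,0]],
  [1,[-0.51,0,-0.65],[0,0,0]],
  [1,[-0.54,0,-0.63],[0,0,0]],
  [1,[-0.57,0,-0.61],[0,0,0]],
  [1,[-0.59,0,-0.58],[0,0,0]],
  [1,[-0.62,0,-0.55],[0,0,0]],
  [1,[-0.64,0,-0.53],[0,0,0]],
])

```text
time: 10.2
ee_pos: [0.4902, 0.0571, 0.1757]
tool_rot: [-2.058, -2.369, 0.002]
contact_force: [-4.8, -1.7, -6.2]
width: 0.306
finger_force: 27.6
```

Call:
play_rows([
  [1,[-0.66,0,-0.5],[0,0,0]],
  [1,[-0.68,0,-0.47],[0,0,0]],
  [1,[-0.7,0,-0.44],[0,0,0]],
  [1,[-0.72,0,-0.41],[0,0,0]],
  [1,[-0.74,0,-0.38],[0,0,0]],
  [1,[-0.76,0,-0.34],[0,0,0]],
  [1,[-0.77,0,-0.31],[0,0,0]],
  [1,[-0.78,0,-0.28],[0,0,0]],
  [1,[-0.79,0,-0.24],[0,0,0]],
  [1,[-0.8,0,-0.21],[0,0,0]],
  [1,[-0.81,0,-0.17],[0,0,0]],
  [1,[-0.82,0,-0.14],[0,0,0]],
  [1,[-0.82,0,-0.1],[0,0,0]],
  [1,[-0.83,0,-0.06],[0,0,0]],
])

```text
time: 11.37
ee_pos: [0.5054, -0.048, 0.2169]
tool_rot: [-2.058, -2.368, -0.001]
contact_force: [-5.8, 1.6, -3.2]
width: 0.296
finger_force: 32.6
```

Call:
play_rows([
  [1,[-0.83,0,-0.03],[0,0,0]],
  [1,[-0.83,0,0.01],[0,0,0]],
  [1,[-0.83,0,0.04],[0,0,0]],
  [1,[-0.83,0,0.08],[0,0,0]],
  [1,[-0.82,0,0.12],[0,0,0]],
  [1,[-0.82,0,0.15],[0,0,0]],
  [1,[-0.81,0,0.19],[0,0,0]],
  [1,[-0.8,0,0.22],[0,0,0]],
  [1,[-0.79,0,0.26],[0,0,0]],
  [1,[-0.78,0,0.29],[0,0,0]],
  [1,[-0.76,0,0.33],[0,0,0]],
  [1,[-0.75,0,0.36],[0,0,0]],
  [1,[-0.73,0,0.39],[0,0,0]],
  [1,[-0.71,0,0.42],[0,0,0]],
])

```text
time: 12.53
ee_pos: [0.5216, -0.16, 0.1908]
tool_rot: [2.06, 2.37, -0.003]
contact_force: [-8.4, -1.4, 3.2]
width: 0.297
finger_force: 34.0
```

Call:
play_rows([
  [1,[-0.7,0,0.45],[0,0,0]],
  [1,[-0.68,0,0.48],[0,0,0]],
  [1,[-0.65,0,0.51],[0,0,0]],
  [1,[-0.63,0,0.54],[0,0,0]],
  [1,[-0.61,0,0.57],[0,0,0]],
  [1,[-0.58,0,0.59],[0,0,0]],
  [1,[-0.55,0,0.62],[0,0,0]],
  [1,[-0.53,0,0.64],[0,0,0]],
  [1,[-0.5,0,0.66],[0,0,0]],
  [1,[-0.47,0,0.68],[0,0,0]],
])

```text
time: 13.37
ee_pos: [0.5305, -0.2211, 0.1344]
tool_rot: [2.057, 2.367, -0.008]
contact_force: [-9.1, -6.6, 4.1]
width: 0.297
finger_force: 38.3
```

Call:
play_rows([
  [1,[-0.44,0,0.7],[0,0,0]],
  [1,[-0.41,0,0.72],[0,0,0]],
  [1,[-0.38,0,0.74],[0,0,0]],
  [1,[-0.34,0,0.76],[0,0,0]],
  [1,[-0.31,0,0.77],[0,0,0]],
  [1,[-0.28,0,0.78],[0,0,0]],
  [1,[-0.24,0,0.79],[0,0,0]],
  [1,[-0.21,0,0.8],[0,0,0]],
  [1,[-0.17,0,0.81],[0,0,0]],
])

```text
time: 14.12
ee_pos: [0.5348, -0.2506, 0.0656]
tool_rot: [2.054, 2.365, -0.01]
contact_force: [-9.4, -9.5, 3.4]
width: 0.301
finger_force: 41.3
```

```bash
python3 - <<'E'
from cell import r, eyes
import cv2,numpy as np
b=eyes.snapshot('scene');c=b['color'][130:230,250:370,::-1]
t=eyes.snapshot('top')['color'][140:240,270:390,::-1]
cv2.imwrite('pics/c6.png',np.hstack([cv2.resize(q,None,fx=3.3,fy=3.3,interpolation=cv2.INTER_CUBIC) for q in(c,t)]))
E
```

```text
(no output)
```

View pics/c6.png

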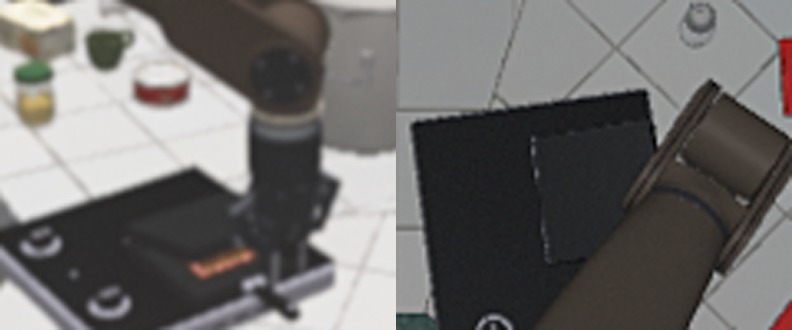

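The pan is almost folded and the sandwich edge shows between the halves, in the right half. Now I'll finish the last degrees slowly.

Call:
play_rows([
  [1,[-0.1,0,0.5],[0,0,0]],
  [1,[-0.08,0,0.5],[0,0,0]],
  [1,[-0.06,0,0.5],[0,0,0]],
  [1,[-0.04,0,0.5],[0,0,0]],
  [1,[-0.03,0,0.3],[0,0,0]],
  [1,[0,0,0],[0,0,0]],
])

```text
time: 14.72
ee_pos: [0.5353, -0.2541, 0.042]
tool_rot: [2.053, 2.365, -0.011]
contact_force: [-8.1, -13.2, 1.6]
width: 0.302
finger_force: 41.7
```

Call:
play_rows([
  [1,[0.1,0,0.3],[0,0,0]],
  [1,[0.1,0,0.2],[0,0,0]],
  [1,[0,0,0.1],[0,0,0]],
  [1,[0,0,0],[0,0,0]],
])

```text
time: 15.05
ee_pos: [0.5354, -0.2544, 0.0372]
tool_rot: [2.05, 2.363, -0.015]
contact_force: [-9.9, -18.1, 1.7]
width: 0.297
finger_force: 41.7
```

Call:
play_rows([
  [1,[-0.3,0,0],[0,0,0]],
  [1,[-0.3,0,0],[0,0,0]],
  [1,[0,0,0.1],[0,0,0]],
  [1,[0,0,0.1],[0,0,0]],
  [1,[0,0,0],[0,0,0]],
])

```text
time: 15.47
ee_pos: [0.5352, -0.2543, 0.0329]
tool_rot: [2.058, 2.369, -0.005]
contact_force: [-7.3, -4.1, 0.7]
width: 0.297
finger_force: 41.6
```

Call:
play_rows([
  [1,[0,0,0.15],[0,0,0]],
  [1,[0,0,0.15],[0,0,0]],
  [1,[0,0,0.1],[0,0,0]],
  [1,[0,0,0],[0,0,0]],
])

```text
time: 15.8
ee_pos: [0.5353, -0.2545, 0.0294]
tool_rot: [2.058, 2.37, -0.005]
contact_force: [-8.1, -3.5, 3.1]
width: 0.301
finger_force: 41.8
```

Call:
play_rows([
  [1,[0,0,0.15],[0,0,0]],
  [1,[0,0,0.15],[0,0,0]],
  [1,[0,0,0],[0,0,0]],
  [1,[0,0,0],[0,0,0]],
])

```text
time: 16.13
ee_pos: [0.5352, -0.2546, 0.0272]
tool_rot: [2.058, 2.37, -0.006]
contact_force: [-9.3, -4.5, 7.3]
width: 0.296
finger_force: 42.0
```

```bash
python3 - <<'E'
from cell import r, eyes
import cv2,numpy as np
b=eyes.snapshot('scene');g=cv2.cvtColor(b['color'],cv2.COLOR_RGB2HSV)[195:220,290:340]
m=cv2.inRange(g,(3,90,80),(25,255,255));ys,xs=np.nonzero(m);print(len(xs),ys.min()+195 if len(ys) else 0,ys.max()+195 if len(ys) else 0)
s=r.read_state();print(s['contact_force'],s['ee_pos'])
E
```

```text
0 0 0
[-8.88274015 -4.04305818  6.32811634] [ 0.5352858  -0.2546309   0.02723918]
```

Fully folded: light rim contact at about 7 N and no sandwich edge visible any more. Compute the return arc from the two end poses (radius 193 mm, offset -5.6 mm).

```bash
python3 - <<'E'
import numpy as np
P=lambda t:np.array([193*np.cos(t)+5.6*np.sin(t),193*np.sin(t)-5.6*np.cos(t)])/10
N=72
q=np.diff([P(np.pi*(1-i/N)) for i in range(N+1)],axis=0)
print(' '.join('%.2f,%.2f'%(a,-b) for a,b in q))
E
```

```text
0.04,-0.84 0.08,-0.84 0.12,-0.83 0.15,-0.83 0.19,-0.82 0.22,-0.81 0.26,-0.80 0.29,-0.79 0.33,-0.78 0.36,-0.76 0.39,-0.74 0.43,-0.73 0.46,-0.71 0.49,-0.69 0.52,-0.66 0.55,-0.64 0.57,-0.62 0.60,-0.59 0.63,-0.56 0.65,-0.54 0.67,-0.51 0.69,-0.48 0.71,-0.45 0.73,-0.42 0.75,-0.38 0.77,-0.35 0.78,-0.32 0.79,-0.28 0.81,-0.25 0.82,-0.21 0.82,-0.18 0.83,-0.14 0.84,-0.10 0.84,-0.07 0.84,-0.03 0.84,0.01 0.84,0.04 0.84,0.08 0.83,0.12 0.83,0.15 0.82,0.19 0.81,0.22 0.80,0.26 0.79,0.29 0.78,0.33 0.76,0.36 0.74,0.39 0.73,0.43 0.71,0.46 0.69,0.49 0.66,0.52 0.64,0.55 0.62,0.57 0.59,0.60 0.56,0.63 0.54,0.65 0.51,0.67 0.48,0.69 0.45,0.71 0.42,0.73 0.38,0.75 0.35,0.77 0.32,0.78 0.28,0.79 0.25,0.81 0.21,0.82 0.18,0.82 0.14,0.83 0.10,0.84 0.07,0.84 0.03,0.84 -0.01,0.84
```

Call:
play_rows([
  [1,[0.04,0,-0.84],[0,0,0]],
  [1,[0.08,0,-0.84],[0,0,0]],
  [1,[0.12,0,-0.83],[0,0,0]],
  [1,[0.15,0,-0.83],[0,0,0]],
  [1,[0.19,0,-0.82],[0,0,0]],
  [1,[0.22,0,-0.81],[0,0,0]],
  [1,[0.26,0,-0.8],[0,0,0]],
  [1,[0.29,0,-0.79],[0,0,0]],
  [1,[0.33,0,-0.78],[0,0,0]],
  [1,[0.36,0,-0.76],[0,0,0]],
  [1,[0.39,0,-0.74],[0,0,0]],
  [1,[0.43,0,-0.73],[0,0,0]],
  [1,[0.46,0,-0.71],[0,0,0]],
  [1,[0.49,0,-0.69],[0,0,0]],
  [1,[0.52,0,-0.66],[0,0,0]],
  [1,[0.55,0,-0.64],[0,0,0]],
  [1,[0.57,0,-0.62],[0,0,0]],
  [1,[0.6,0,-0.59],[0,0,0]],
])

```text
time: 17.68
ee_pos: [0.5262, -0.1922, 0.1596]
tool_rot: [2.06, 2.371, -0.003]
contact_force: [-4.5, 0.1, -4.7]
width: 0.296
finger_force: 39.6
```

Call:
play_rows([
  [1,[0.63,0,-0.56],[0,0,0]],
  [1,[0.65,0,-0.54],[0,0,0]],
  [1,[0.67,0,-0.51],[0,0,0]],
  [1,[0.69,0,-0.48],[0,0,0]],
  [1,[0.71,0,-0.45],[0,0,0]],
  [1,[0.73,0,-0.42],[0,0,0]],
  [1,[0.75,0,-0.38],[0,0,0]],
  [1,[0.77,0,-0.35],[0,0,0]],
  [1,[0.78,0,-0.32],[0,0,0]],
  [1,[0.79,0,-0.28],[0,0,0]],
  [1,[0.81,0,-0.25],[0,0,0]],
  [1,[0.82,0,-0.21],[0,0,0]],
  [1,[0.82,0,-0.18],[0,0,0]],
  [1,[0.83,0,-0.14],[0,0,0]],
  [1,[0.84,0,-0.1],[0,0,0]],
  [1,[0.84,0,-0.07],[0,0,0]],
  [1,[0.84,0,-0.03],[0,0,0]],
  [1,[0.84,0,0.01],[0,0,0]],
])

```text
time: 19.18
ee_pos: [0.5065, -0.0557, 0.2126]
tool_rot: [2.059, 2.371, -0.006]
contact_force: [-7.2, -2.2, -1.9]
width: 0.299
finger_force: 36.1
```

Call:
play_rows([
  [1,[0.84,0,0.04],[0,0,0]],
  [1,[0.84,0,0.08],[0,0,0]],
  [1,[0.83,0,0.12],[0,0,0]],
  [1,[0.83,0,0.15],[0,0,0]],
  [1,[0.82,0,0.19],[0,0,0]],
  [1,[0.81,0,0.22],[0,0,0]],
  [1,[0.8,0,0.26],[0,0,0]],
  [1,[0.79,0,0.29],[0,0,0]],
  [1,[0.78,0,0.33],[0,0,0]],
  [1,[0.76,0,0.36],[0,0,0]],
  [1,[0.74,0,0.39],[0,0,0]],
  [1,[0.73,0,0.43],[0,0,0]],
  [1,[0.71,0,0.46],[0,0,0]],
  [1,[0.69,0,0.49],[0,0,0]],
  [1,[0.66,0,0.52],[0,0,0]],
  [1,[0.64,0,0.55],[0,0,0]],
  [1,[0.62,0,0.57],[0,0,0]],
  [1,[0.59,0,0.6],[0,0,0]],
])

```text
time: 20.68
ee_pos: [0.4871, 0.0789, 0.1516]
tool_rot: [-2.058, -2.371, 0.005]
contact_force: [-8.3, -3.0, 0.9]
width: 0.297
finger_force: 28.9
```

Call:
play_rows([
  [1,[0.56,0,0.63],[0,0,0]],
  [1,[0.54,0,0.65],[0,0,0]],
  [1,[0.51,0,0.67],[0,0,0]],
  [1,[0.48,0,0.69],[0,0,0]],
  [1,[0.45,0,0.71],[0,0,0]],
  [1,[0.42,0,0.73],[0,0,0]],
  [1,[0.38,0,0.75],[0,0,0]],
  [1,[0.35,0,0.77],[0,0,0]],
  [1,[0.32,0,0.78],[0,0,0]],
  [1,[0.28,0,0.79],[0,0,0]],
  [1,[0.25,0,0.81],[0,0,0]],
  [1,[0.21,0,0.82],[0,0,0]],
  [1,[0.18,0,0.82],[0,0,0]],
  [1,[0.14,0,0.83],[0,0,0]],
])

```text
time: 21.85
ee_pos: [0.4799, 0.1287, 0.0462]
tool_rot: [-2.058, -2.371, 0.006]
contact_force: [-8.0, -3.2, -0.1]
width: 0.299
finger_force: 26.7
```

Call:
play_rows([
  [1,[0.08,0,0.6],[0,0,0]],
  [1,[0.06,0,0.6],[0,0,0]],
  [1,[0.03,0,0.5],[0,0,0]],
  [1,[0,0,0.4],[0,0,0]],
  [1,[0,0,0.3],[0,0,0]],
  [1,[0,0,0.3],[0,0,0]],
  [1,[0,0,0],[0,0,0]],
  [1,[0,0,0],[0,0,0]],
])

```text
time: 22.52
ee_pos: [0.4796, 0.1306, 0.0192]
tool_rot: [-2.058, -2.369, 0.005]
contact_force: [-6.7, -1.2, -1.2]
width: 0.298
finger_force: 26.6
```

Call:
play_rows([
  [1,[0,0,0.2],[0,0,0]],
  [1,[0,0,0.2],[0,0,0]],
  [1,[0,0,0.1],[0,0,0]],
  [1,[0,0,0],[0,0,0]],
  [1,[0,0,0],[0,0,0]],
])

```text
time: 22.93
ee_pos: [0.4797, 0.1306, 0.0162]
tool_rot: [-2.057, -2.369, 0.008]
contact_force: [-13.6, -3.0, 10.0]
width: 0.301
finger_force: 28.0
```

Resting on the hob at 10 N, so I'll release and rise.

Call:
play_rows([
  [0,[0,0,0],[0,0,0]],
  [0,[0,0,0],[0,0,0]],
  [0,[0,0,0],[0,0,0]],
  [0,[0,0,0],[0,0,0]],
  [0,[0,0,0],[0,0,0]],
  [0,[0,0,-1],[0,0,0]],
  [0,[0,0,-2],[0,0,0]],
  [0,[0,0,-3],[0,0,0]],
  [0,[0,0,-3],[0,0,0]],
  [0,[0,0,-3],[0,0,0]],
  [0,[0,0,-3],[0,0,0]],
  [0,[0,0,-3],[0,0,0]],
  [0,[0,0,-2],[0,0,0]],
  [0,[0,0,0],[0,0,0]],
])

```text
time: 24.1
ee_pos: [0.4845, 0.1311, 0.2208]
tool_rot: [2.055, 2.365, 0.013]
contact_force: [1.2, 0.1, 0.2]
width: 1.004
finger_force: 0.0
```

Call:
play_rows([
  [0,[-2.8,-0.3,0],[0,0,0]],
  [0,[-2.8,-0.3,0],[0,0,0]],
  [0,[-2.8,-0.3,0],[0,0,0]],
  [0,[-2.8,-0.3,0],[0,0,0]],
  [0,[-2.8,-0.3,0],[0,0,0]],
  [0,[-2.8,-0.3,0],[0,0,0]],
  [0,[-2.8,-0.3,0],[0,0,0]],
  [0,[-2.8,-0.3,0],[0,0,0]],
  [0,[-2.8,-0.3,0],[0,0,0]],
  [0,[-2.8,-0.3,0],[0,0,0]],
  [0,[-2.8,-0.3,0],[0,0,0]],
  [0,[-2.8,-0.3,0],[0,0,0]],
  [0,[-2.8,-0.3,0],[0,0,0]],
  [0,[-2.8,-0.3,0],[0,0,0]],
  [0,[-2.8,-0.3,0],[0,0,0]],
  [0,[-2.8,-0.3,0],[0,0,0]],
  [0,[-2.8,-0.3,0],[0,0,0]],
  [0,[-2.8,-0.3,0],[0,0,0]],
  [0,[-2.8,-0.3,0],[0,0,0]],
])

```text
time: 25.68
ee_pos: [0.4985, -0.405, 0.2128]
tool_rot: [-2.06, -2.37, -0.001]
contact_force: [0.1, 1.1, 0.5]
width: 0.998
finger_force: 0.0
```

Call:
play_rows([
  [0,[0,0,0],[0,0,0.123]],
  [0,[0,0,0],[0,0,0.123]],
  [0,[0,0,0],[0,0,0.123]],
  [0,[0,0,0],[0,0,0.123]],
  [0,[0,0,0],[0,0,0.123]],
  [0,[0,0,0],[0,0,0.123]],
  [0,[0,0,0],[0,0,0.123]],
  [0,[0,0,0],[0,0,0.123]],
  [0,[0,0,0],[0,0,0.123]],
  [0,[0,0,0],[0,0,0.123]],
  [0,[0,0,0],[0,0,0.123]],
  [0,[0,0,0],[0,0,0.123]],
  [0,[0,0,0],[0,0,0.123]],
  [0,[0,0,0],[0,0,0]],
  [0,[0,0,0],[0,0,0]],
])

```text
time: 26.93
ee_pos: [0.4987, -0.4037, 0.2131]
tool_rot: [-3.135, -0.18, 0.001]
contact_force: [0.3, 0.1, 0.3]
width: 1.003
finger_force: 0.0
```

```bash
python3 - <<'E'
from cell import r, eyes
import cv2,pickle,numpy as np
p=r.read_state()['ee_pos']
ds={}
for n in('scene','top'):
    d=eyes.snapshot(n);ds[n]=d;pickle.dump(d,open(f'{n}5.pkl','wb'));print(n,proj(d,p),proj(d,p+[0,0,.028]))
c=ds['scene']['color'][120:270,250:400,::-1];t=ds['top']['color'][150:250,250:350,::-1]
cv2.imwrite('pics/c7.png',np.hstack([cv2.resize(q,(400,400),interpolation=cv2.INTER_CUBIC) for q in(c,t)]))
E
```

```text
Traceback (most recent call last):
NameError: name 'proj' is not defined
```

```bash
python3 - <<'E'
from cell import r, eyes
import cv2,pickle,numpy as np
from h import *
p=r.read_state()['ee_pos']
ds={}
for n in('scene','top'):
    d=eyes.snapshot(n);ds[n]=d;pickle.dump(d,open(f'{n}5.pkl','wb'));print(n,proj(d,p),proj(d,p+[0,0,.028]))
d=ds['top'];h=cv2.cvtColor(d['color'],cv2.COLOR_RGB2HSV)[165:240,270:355]
m=cv2.inRange(h,(3,60,60),(28,255,255));cs=max(cv2.findContours(m,0,2)[0],key=cv2.contourArea)
R=cv2.minAreaRect(cs);print(R,[onz(d,u+270,v+165,.076).round(4) for u,v in cv2.boxPoints(R)],onz(d,R[0][0]+270,R[0][1]+165,.076))
c=ds['scene']['color'][120:270,250:400,::-1];t=ds['top']['color'][150:250,250:350,::-1]
cv2.imwrite('pics/c7.png',np.hstack([cv2.resize(q,(400,400),interpolation=cv2.INTER_CUBIC) for q in(c,t)]))
E
```

```text
scene [351.05644711 207.69791754] [351.44134009 199.50826135]
top [413.68387932 199.36384804] [415.54558374 198.5709086 ]
((58.12958908081055, 30.530563354492188), (25.613452911376953, 22.943326950073242), 81.46923065185547) [array([ 0.5675, -0.0636,  0.076 ]), array([ 0.5805, -0.1492,  0.076 ]), array([ 0.4848, -0.1632,  0.076 ]), array([ 0.4719, -0.0782,  0.076 ])] [ 0.52600807 -0.11354812  0.076     ]
```

View pics/c7.png

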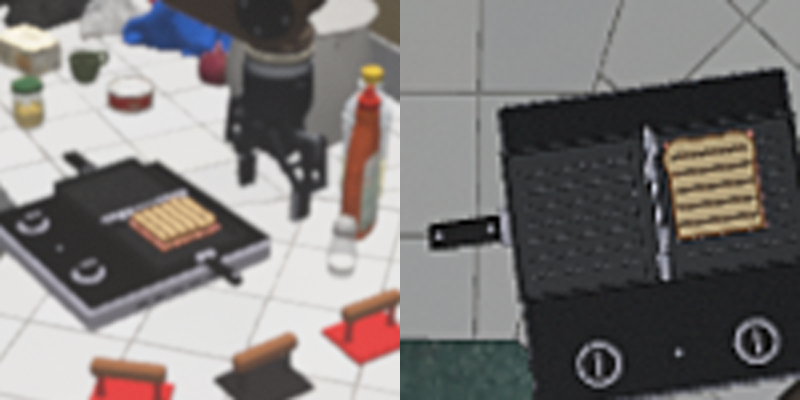

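The sandwich now lies in the right half with its grill marks up, in the top view at about (328,195). The left half lies open and the gripper is above the black press. Sandwich centre is (0.526, -0.1135) with yaw 0.145. Next I'll descend on the bar and grip it.

Call:
play_rows([
  [0,[0,0,2.5],[0,0,0]],
  [0,[0,0,2.5],[0,0,0]],
  [0,[0,0,2.5],[0,0,0]],
  [0,[0,0,2.5],[0,0,0]],
  [0,[0,0,2.5],[0,0,0]],
  [0,[0,0,2.5],[0,0,0]],
  [0,[0,0,2],[0,0,0]],
  [0,[0,0,1.5],[0,0,0]],
  [0,[0,0,1.2],[0,0,0]],
  [0,[0,0,0.8],[0,0,0]],
  [0,[0,0,0.3],[0,0,0]],
  [0,[0,0,0],[0,0,0]],
  [0,[0,0,0],[0,0,0]],
])

```text
time: 28.17
ee_pos: [0.4996, -0.4047, 0.007]
tool_rot: [3.135, 0.176, 0.002]
contact_force: [0.8, 0.0, -0.4]
width: 1.004
finger_force: 0.0
```

Call:
play_rows([
  [1,[0,0,0],[0,0,0]],
  [1,[0,0,0],[0,0,0]],
  [1,[0,0,0],[0,0,0]],
  [1,[0,0,0],[0,0,0]],
  [1,[0,0,0],[0,0,0]],
  [1,[0,0,0],[0,0,0]],
  [1,[0,0,0],[0,0,0]],
  [1,[0,0,0],[0,0,0]],
], force=60)

```text
time: 28.83
ee_pos: [0.4991, -0.404, 0.0064]
tool_rot: [-3.137, -0.176, -0.0]
contact_force: [-1.1, 1.3, 3.3]
width: 0.221
finger_force: 60.5
```

Call:
play_rows([
  [1,[0,0,-0.5],[0,0,0]],
  [1,[0,0,-1],[0,0,0]],
  [1,[0,0,-1.5],[0,0,0]],
  [1,[0,0,-2],[0,0,0]],
  [1,[0,0,-2],[0,0,0]],
  [1,[0,0,-2],[0,0,0]],
  [1,[0,0,-2],[0,0,0]],
  [1,[0,0,-1.5],[0,0,0]],
  [1,[0,0,-1],[0,0,0]],
  [1,[0,0,-0.5],[0,0,-0.03]],
  [1,[0,0,0],[0,0,0]],
  [1,[0,0,0],[0,0,0]],
])

```text
time: 29.83
ee_pos: [0.4988, -0.4039, 0.146]
tool_rot: [-3.134, -0.222, 0.0]
contact_force: [-1.0, 0.0, -5.5]
width: 0.225
finger_force: 59.5
```

Call:
play_rows([
  [1,[0.2,-0.8,0],[0,0,0]],
  [1,[0.4,-1.6,0],[0,0,0]],
  [1,[0.5,-2.1,0],[0,0,0]],
  [1,[0.5,-2.1,0],[0,0,0]],
  [1,[0.5,-2.1,0],[0,0,0]],
  [1,[0.5,-2.1,0],[0,0,0]],
  [1,[0.5,-2.1,0],[0,0,0]],
  [1,[0.5,-2.1,0],[0,0,0]],
  [1,[0.5,-2.1,0],[0,0,0]],
  [1,[0.5,-2.1,0],[0,0,0]],
  [1,[0.5,-2.1,0],[0,0,0]],
  [1,[0.5,-2.1,0],[0,0,0]],
  [1,[0.5,-2.1,0],[0,0,0]],
  [1,[0.5,-1.65,0],[0,0,0]],
  [1,[0.4,-0.8,0],[0,0,0]],
  [1,[0.3,-0.4,0],[0,0,0]],
  [1,[0,0,0],[0,0,0]],
  [1,[0,0,0],[0,0,0]],
])

```text
time: 31.33
ee_pos: [0.5312, -0.1132, 0.1458]
tool_rot: [3.133, 0.223, -0.001]
contact_force: [0.5, -0.4, -4.3]
width: 0.223
finger_force: 59.4
```

Call:
play_rows([
  [1,[-0.25,0,0],[0,0,0]],
  [1,[-0.2,0.03,0],[0,0,0]],
  [1,[0,0,1],[0,0,0]],
  [1,[0,0,1.2],[0,0,0]],
  [1,[0,0,1.2],[0,0,0]],
  [1,[0,0,1],[0,0,0]],
  [1,[0,0,0.7],[0,0,0]],
  [1,[0,0,0.4],[0,0,0]],
  [1,[0,0,0.2],[0,0,0]],
  [1,[0,0,0],[0,0,0]],
  [1,[0,0,0],[0,0,0]],
])

```text
time: 32.25
ee_pos: [0.5272, -0.1141, 0.0893]
tool_rot: [3.133, 0.223, 0.001]
contact_force: [-0.2, -0.5, -4.8]
width: 0.221
finger_force: 59.4
```

Call:
play_rows([
  [1,[-0.05,0,0.2],[0,0,0]],
  [1,[0,0,0.15],[0,0,0]],
  [1,[0,0,0.1],[0,0,0]],
  [1,[0,0,0.1],[0,0,0]],
  [1,[0,0,0],[0,0,0]],
  [1,[0,0,0],[0,0,0]],
])

```text
time: 32.75
ee_pos: [0.5263, -0.114, 0.0834]
tool_rot: [-3.134, -0.222, 0.0]
contact_force: [-0.3, 0.4, -5.8]
width: 0.218
finger_force: 59.4
```

Call:
play_rows([
  [1,[0,0,0.1],[0,0,0]],
  [1,[0,0,0.1],[0,0,0]],
  [1,[0,0,0],[0,0,0]],
  [1,[0,0,0],[0,0,0]],
])

```text
time: 33.08
ee_pos: [0.5266, -0.1142, 0.0823]
tool_rot: [3.133, 0.223, 0.001]
contact_force: [-2.2, 1.5, 1.1]
width: 0.22
finger_force: 60.3
```

Contact at 0.0823, as predicted, with the weight taken up. Releasing.

Call:
play_rows([
  [0.6,[0,0,0],[0,0,0]],
  [0.4,[0,0,0],[0,0,0]],
  [0,[0,0,0],[0,0,0]],
  [0,[0,0,0],[0,0,0]],
  [0,[0,0,0],[0,0,0]],
  [0,[0,0,0],[0,0,0]],
  [0,[0,0,-1],[0,0,0]],
  [0,[0,0,-2],[0,0,0]],
  [0,[0,0,-3],[0,0,0]],
  [0,[0,0,-3],[0,0,0]],
  [0,[0,0,-3],[0,0,0]],
  [0,[0,0,-3],[0,0,0]],
  [0,[0,0,0],[0,0,0]],
])

```text
time: 34.17
ee_pos: [0.5299, -0.1155, 0.2404]
tool_rot: [3.127, 0.222, 0.02]
contact_force: [1.0, 0.8, 0.0]
width: 1.005
finger_force: 0.0
```

Call:
play_rows([
  [0,[0,3,0],[0,0,0]],
  [0,[0,3,0],[0,0,0]],
  [0,[0,3,0],[0,0,0]],
  [0,[0,3,0],[0,0,0]],
  [0,[0,3,0],[0,0,0]],
  [0,[0,3,0],[0,0,0]],
  [0,[0,3,0],[0,0,0]],
  [0,[0,3,0],[0,0,0]],
  [0,[0,3,0],[0,0,0]],
  [0,[0,3,0],[0,0,0]],
  [0,[0,0,0],[0,0,0]],
])

```text
time: 35.08
ee_pos: [0.568, -0.4162, 0.2307]
tool_rot: [3.132, 0.216, -0.001]
contact_force: [-0.7, 0.1, -0.8]
width: 0.994
finger_force: 0.0
```

```bash
python3 - <<'E'
from eyes_dummy import x
E
python3 - <<'E'
from cell import r, eyes
import cv2,pickle,numpy as np
from h import *
ds={n:eyes.snapshot(n) for n in('scene','top')}
c=ds['scene']['color'][130:230,240:340,::-1];t=ds['top']['color'][150:250,250:350,::-1]
cv2.imwrite('pics/c8.png',np.hstack([cv2.resize(q,(400,400),interpolation=cv2.INTER_CUBIC) for q in(c,t)]))
E
```

```text
Traceback (most recent call last):
ModuleNotFoundError: No module named 'eyes_dummy'
```

View pics/c8.png

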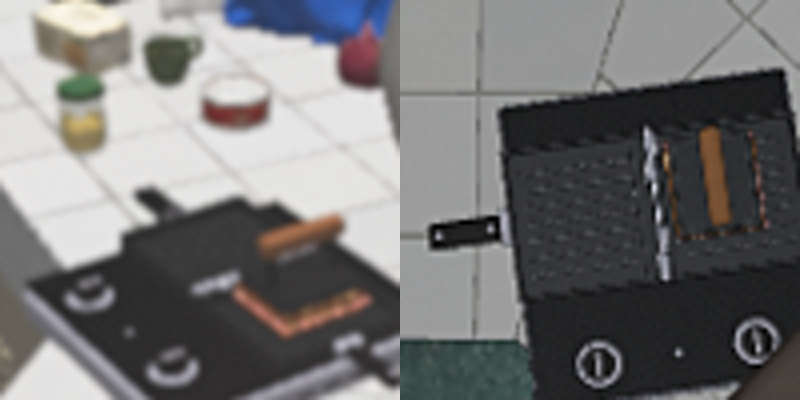

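The picture shows the press lying flat and centred on the sandwich, with a thin even rim of bread left and right, in the top view at about (329,195). The left half is open and the gripper is clear. Handing in.

```bash
python3 -c "
from cell import r
print(r.sign_off())"
```

```text
the job is handed in; nothing more can be done
None
```

The sandwich is turned over into the right half with its grill marks up, the left half is laid back open, and the press stands flat on the sandwich's middle, released; I handed the job in after about 35 s of the 72 s allowed.

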